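Empty the scoop cup of spacers and stand it on the balance

ROBOT

A 6-joint arm with a two-finger parallel gripper is mounted at the origin on the work surface. World frame = base frame: x ahead of the robot, y to its left, z up, the work surface at z = 0. Lengths are in m, angles in degrees, forces in N, time in s.
With the tool pointing down it reaches from about 0.25 to 0.725 m from the base axis. Payload 9.7 kg.
Tool frame: the origin (TCP) lies at the very end of the fingers, on their centre line; the grasp point (between the pads) lies 19 mm behind it; z points along the fingers, y is the direction in which the jaws open and shut (so a half turn about z gives the same grasp; the last joint's range is limited). The gripper opens to 85 mm and grips with 20 to 120 N. Pads are 22 mm wide; open, the fingers measure 114 mm over their backs; the gripper's body (76 mm by 85 mm) begins 54 mm behind the grasp point. The pads swing forward as they close: fully open they stand 13 mm farther back than shut.
Start: joints at [72.708, 4.979, 10.078, 95.1, 0, 90], TCP at [0.163, 0.525, 0.208] pointing down, gripper open.
Joint ranges: [-179.16, 179.16], [-48.56, 103.87], [-65.8, 70.77], [-126.05, 130.52], [-82.76, 87.17], [-180, 180]. Speed limits (degrees/s): [127.2, 127.2, 147.25, 180, 180, 180].

INTERFACE

Orientations are given as [roll, pitch, yaw] about the fixed x, y, z axes, in that order (R = Rz(yaw) Ry(pitch) Rx(roll)).
In Python, from workcell import bot gives the robot as it stands.
- The arm moves only by the shell command python3 -m pendant 'ROWS' [FORCE]. ROWS is JSON, a list that holds one entry, the list of rows, each a list of 7 numbers: the shift along the tool's x, y, z in cm, then the turn, a rotation vector about the tool's x, y, z in rad, then the opening in per cent of the stroke, from 0 (shut) to 100 (fully open). In form: [[[dx, dy, dz, ax, ay, az, gripper], ...]]. A call has 1 to 5 rows; each row shifts and turns the pose as measured when the row begins, along the tool's axes as they then stand; what a row does not reach is not made up. A row lasts 1/12 s, in which the tool goes at most 41.7 mm and 7.16 degrees, less where a joint would pass 70% of its speed; a pose out of reach is approached as far as the arm can. A call with a gripper value outside its range is refused whole. The fingers move at their own pace and stop on an object; FORCE is the grip in N (left out, the last holds). Time passes only in rows, so rows that do not move let the fingers close. It gives the time, the measured TCP pose, the force and the opening at its end, in the units of the state.
- bot.get_obs(): the state, without advancing time (a new reading comes with each control period).
- bot.camera(name): name is "scene" or "top" or "wrist"; returns the picture (420x560x3 uint8, red, green, blue); there is no depth.
- bot.get_calibration(name): a dict with "intrinsics" (3x3 intrinsics, pixels), "pose" (4x4, takes a point from camera to world coordinates); the wrist camera has in their place "T_tool_cam" (4x4, takes a point from camera to tool coordinates, whose origin is the TCP and whose axes are the flange's). Camera axes: x right, y down, z forward; pixel columns grow to the right and rows downward; lengths in m; the calibration is good to about 2 mm. The wrist camera is an equidistant fisheye: a pixel r from the principal point sees the ray r / f radians off the axis. A picture is of the moment at which its call begins: read the wrist's pose just before it. get_calibration takes no time and is no camera call.
- bot.job_done(): hands the job in, once; it reports no verdict.
Trained networks look in the newest picture that a camera, given by its name, has taken for a name from the list of things; names that differ only in an ending like _2 or _b are one class to them, and where a whole thing is asked for, a point or a joint stands for the part that bears it (a point fixed in the world has none). Each returns a list of dicts, best first, with "confidence" (0 to 1); they miss things now and then, are a little off and sometimes report something else, mostly with a low value. They report only what shows in the picture. A call takes as long as a camera call. They do not tell look-alikes from the thing itself.
- bot.masks_of(camera, thing): "pixels" (420x560 bool, what is visible of it) and "extent" ([left, top, right, bottom] in pixels, round what is visible of it).
- bot.mark_of(camera, thing): "uv" ([column, row] in pixels: a listed point, or the origin of a listed thing).
The state is a dict: "time": time; "q": joint angles; "qd": joint speeds; "joint_efforts": joint torques, N m; "ee_pos": TCP position; "tcp_rot": TCP orientation; "wrist_force": force on the tool from outside, world axes, zero at the start; "torque": the same for the moment, N m; "opening": finger opening in m.
Only numpy, scipy, OpenCV 4.12 (cv2) and the standard library are available. Lean on these libraries where they do the work, as an engineer would, in place of code of your own. Each camera call takes 0.05 s, during which the arm holds its last target. There are 200 camera calls.

TASK

Take the steel scoop cup from under the microscope, tip all three round spacers out of it into the open grey tray, then stand the empty cup upright in the middle of the balance's round pan and let go. Do not bump the microscope, and leave everything else on the bench where it is.

Things in the scene. Friction and masses are not known exactly. Their poses are not given: they have to be found in the camera images.
- cup: Open steel scoop cup, about 0.26 kg, on the bench under the microscope, spout (+x) towards -y. Origin: centre of the underside of its floor, z up. Floor x -65 to +65, 66 wide; flat parallel upright sides, outer faces y -33 and +33; upright back at x -65; rim 90 high from x -65 to +65. From x +65 the front wall slopes out 40 degrees from vertical up to the lip. Walls and floor 3 thick.
- hold (a point): A good place to hold the cup, on its mid-plane at x -39, z +68 mm of the cup: grip the flat sides across y (66 mm wide) with the tool leaning back about 45 degrees (its body over the -x side, clear of the microscope head). Axes as the cup's.
- lip (a point): Middle of the cup's pouring lip: x +109.3, z +52.8 mm of the cup; axes as the cup's. The sides' top edges run down to it from the rim at x +65. To pour, turn the cup about its y axis, spout down: the spacers slide out once the front wall slopes well below level (tipped 70 to 100 degrees).
- mid0 (a point): Centre of the first spacer: solid white PTFE cylinder, 38 mm diameter, 38 mm tall, 60 g; z is its axis. It slides easily on the polished cup (friction about 0.25). The three start standing in a row on the cup's floor, 40 mm apart.
- mid1 (a point): Centre of the second spacer, the same.
- mid2 (a point): Centre of the third spacer, the same.
- tray: Open grey tray, fixed: 220 (x) by 170 (y) mm outside, walls 55 mm high and 4 mm thick. Origin: centre of its underside.
- pan (a point): Centre of the top face of the balance's round steel pan: 120 mm diameter, 45 mm above the bench, rigid. The balance under it is a fixed white box 140 by 140 by 34 mm, axes along its sides.
- scope: Microscope, fixed. Origin: on the bench straight below the objective, z up. Head: upright cylinder of 34 mm radius over the origin, underside 165 mm above the bench, eyepieces to 385. Column: 36 diameter, 330 tall, at x +140, y +100, on a foot 110 (x) by 100 (y) by 14 mm centred at x +145, y +100; a 40 mm thick arm at 285 height joins column and head.
- bottle: Bystander: white plastic bottle, 54 mm diameter, 150 mm tall, beside the microscope. Origin: underside centre.
- beaker: Bystander: glass beaker, 66 mm diameter, 85 mm tall. Origin: underside centre.
- jar: Bystander: amber jar, 56 mm diameter, 75 mm tall, by the tray's far end. Origin: underside centre.
- square_cup: Bystander: empty straight-sided steel cup 90 by 64 by 90 mm without a spout. Origin: underside centre.
- wipe_box: Bystander: cardboard box 100 by 110 by 70 mm. Origin: underside centre.
Mind the look-alikes: they are no part of the job. What is shaped like the cup but yellow is not meant.

How it is judged:
By the outcome, as a careful person would: the job done as asked, in the order asked, and still so for the second after the job is handed in, with the robot touching nothing.
It also fails if it takes over 67 s, if anything falls off the work surface, if the arm or the gripper's body presses on something with over 40 N, if the wrist force passes 120 N, or if a joint passes its speed limit or range.

## Working session

There is one attempt and no reset: what is moved stays moved. The work goes in short steps, Python scripts to look and compute and a shell command to move; the robot and the scene stay as the last step left them, time stands still between calls to the robot, and variables do not carry over. Pictures are saved under pics/ and viewed, about 8 in all and at most 12, crops included, and the job is handed in when it is done.

```bash
ls; mkdir -p pics; cat > h.py <<'E'
import numpy as np, cv2
from workcell import bot
from scipy.spatial.transform import Rotation as R
def ray(cam,uv):
    c=bot.get_calibration(cam);K=np.array(c['intrinsics']);P=np.array(c['pose'])
    d=np.linalg.inv(K)@[uv[0],uv[1],1]
    return P[:3,3],P[:3,:3]@d
def at_z(cam,uv,z):
    o,d=ray(cam,uv);return o+d*(z-o[2])/d[2]
def proj(cam,p):
    c=bot.get_calibration(cam);K=np.array(c['intrinsics']);P=np.array(c['pose'])
    q=P[:3,:3].T@(np.array(p)-P[:3,3]);q=K@q;return q[:2]/q[2]
def tri(uvs):
    A=np.zeros((3,3));b=np.zeros(3)
    for cam,uv in uvs.items():
        o,d=ray(cam,uv);d=d/np.linalg.norm(d);M=np.eye(3)-np.outer(d,d);A+=M;b+=M@o
    return np.linalg.solve(A,b)
E
python3 - <<'E'
from h import *
np.set_printoptions(precision=3,suppress=True)
ims=[]
for c in ['scene','top']:
    im=bot.camera(c);cv2.imwrite(f'pics/{c}0.png',im[:,:,::-1])
    print(c,np.array(bot.get_calibration(c)['pose'])[:3].tolist())
    for n,z in [('cup',0),('hold',.068),('lip',.053),('mid0',.022),('mid1',.022),('mid2',.022),('tray',0),('pan',.045),('scope',0),('bottle',0),('beaker',0),('jar',0),('square_cup',0),('wipe_box',0)]:
        for m in bot.mark_of(c,n)[:3]:
            print(n,np.round(m['uv'],1),round(m['confidence'],2),at_z(c,m['uv'],z))
print(bot.get_obs())
E
```

```text
pics
scene [[-0.5951089865157038, 0.5921137150262984, -0.5433660300810197, 1.2581094009616554], [0.8036444566762638, 0.4392570421274513, -0.40150820439307966, 0.5106594221914783], [0.0009388406491997552, -0.6756142386149052, -0.7372547179632271, 1.0610474556627085]]
cup [371.5 214.4] 0.94 [0.306 0.205 0.   ]
cup [287.  171.7] 0.87 [ 0.303 -0.155  0.   ]
cup [351.6 279.1] 0.68 [0.576 0.281 0.   ]
hold [360.8 197.9] 0.9 [0.322 0.161 0.068]
hold [295.2 162.3] 0.85 [ 0.305 -0.118  0.068]
hold [366.5 266.5] 0.67 [0.556 0.309 0.068]
lip [407.9 216.3] 0.79 [0.29  0.32  0.053]
lip [260.2 157.2] 0.79 [ 0.345 -0.249  0.053]
mid0 [342.9 266.4] 0.57 [0.566 0.242 0.022]
mid0 [370.3 274.7] 0.53 [0.543 0.322 0.022]
mid0 [352.6 270.4] 0.44 [0.561 0.272 0.022]
mid1 [342.9 266.4] 0.57 [0.566 0.242 0.022]
mid1 [370.3 274.7] 0.53 [0.543 0.322 0.022]
mid1 [352.6 270.4] 0.44 [0.561 0.272 0.022]
mid2 [342.9 266.4] 0.57 [0.566 0.242 0.022]
mid2 [370.3 274.7] 0.53 [0.543 0.322 0.022]
mid2 [352.6 270.4] 0.44 [0.561 0.272 0.022]
tray [222.8 207.7] 0.84 [ 0.587 -0.227  0.   ]
tray [201.9 242.6] 0.5 [ 0.743 -0.1
[... 1603 characters left out ...]
.8] 0.89 [ 0.792 -0.026  0.   ]
jar [349.8 164.5] 0.82 [ 0.74 -0.18  0.  ]
jar [188.4 204.3] 0.17 [0.566 0.269 0.   ]
square_cup [454.3 287.8] 0.88 [ 0.42  -0.496  0.   ]
square_cup [275.4 242.9] 0.29 [0.485 0.009 0.   ]
wipe_box [103.5 257.6] 0.75 [0.387 0.479 0.   ]
{'time': 1.5, 'q': array([72.707,  4.979, 10.078, 95.1  , -0.001, 90.001]), 'qd': array([ 0.096, -0.008, -0.059, -0.061,  0.142,  0.003]), 'joint_efforts': array([  0.001, -52.01 ,  46.486,   0.002,   0.   ,  -0.   ]), 'ee_pos': array([0.163, 0.525, 0.208]), 'tcp_rot': array([-179.999,    0.001,  162.706]), 'wrist_force': array([ 0.014, -0.411, -0.44 ]), 'torque': array([ 0.002, -0.007, -0.042]), 'opening': 0.08563295998965102}
```

```bash
python3 - <<'E'
import cv2
a=cv2.imread('pics/scene0.png');b=cv2.imread('pics/top0.png')
cv2.imwrite('pics/both.png',cv2.vconcat([cv2.resize(cv2.hconcat([a[110:330,170:450],b[110:330,80:360]]),(800,314),interpolation=cv2.INTER_CUBIC),cv2.resize(cv2.hconcat([a,b]),(800,286))[:286]]))
E
```

```text
(no output)
```

View pics/both.png

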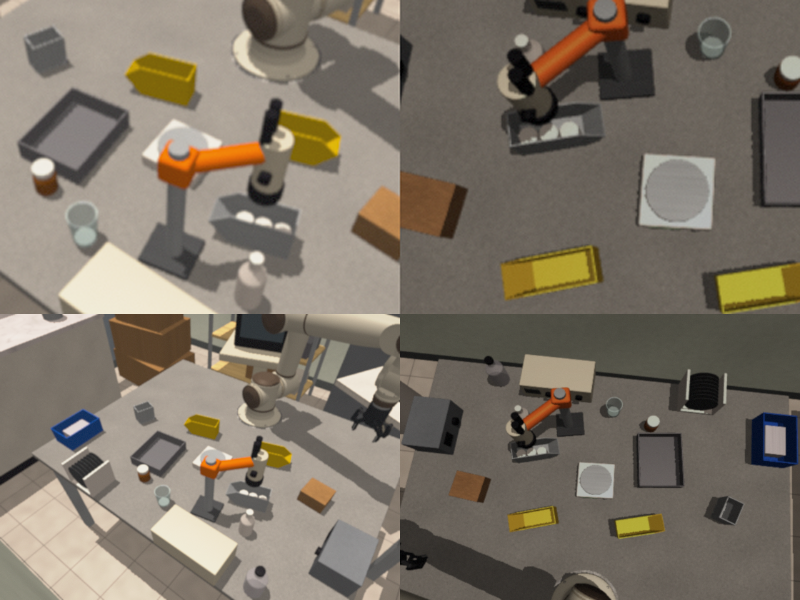

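The top-left and top-right panels show three scoop-shaped things. Two are yellow: scene (371,214) / top (196,301), and scene (287,172) / top (325,315). One is steel, standing under the microscope head at scene (352,279) / top (188,203) with three white spacers in it. The steel one matches, and the enlarged panels confirm it. Its spout points towards -y.

```bash
python3 - <<'E'
from h import *
np.set_printoptions(precision=3,suppress=True)
print([d for d in dir(bot) if d[0]!='_'])
S,T={},{}
for n,s,t in [('hold',(366.5,266.5),(168.6,204.2)),('midA',(342.9,266.4),(196.6,202.1)),('midC',(370.3,274.7),(169.1,205.5)),('cup',(351.6,279.1),(187.6,203.3)),('pan',(299.8,210.1),(273.3,243.1)),('tray',(222.8,207.7),(358.7,215.9))]:
    print(n,tri(dict(scene=s,top=t)))
print('foot',at_z('top',(238,161),.014))
# fit cup mask bbox
bot.camera('scene');bot.camera('top')
for c in ['scene','top']:
    for m in bot.masks_of(c,'cup')+bot.masks_of(c,'tray')[:1]+bot.masks_of(c,'scope')[:1]: print(c,m['confidence'],m['extent'],m['pixels'].sum())
    m=bot.masks_of(c,'tray')[0]['pixels'].astype(np.uint8)
    k=max(cv2.findContours(m,0,2)[0],key=cv2.contourArea);b=cv2.boxPoints(cv2.minAreaRect(k));print([at_z(c,p,.055)[:2] for p in b])
c=bot.get_calibration('wrist');print(c)
E
```

```text
['PlanningError', 'camera', 'get_calibration', 'get_obs', 'job_done', 'mark_of', 'masks_of']
hold [0.549 0.308 0.058]
midA [0.569 0.242 0.026]
midC [0.549 0.32  0.027]
cup [ 0.57   0.276 -0.011]
pan [0.476 0.016 0.049]
tray [ 0.591 -0.219  0.007]
foot [0.707 0.144 0.014]
scene 0.83 [257.1, 142.7, 311.4, 179.4] 1333
scene 0.81 [316.2, 244.9, 379.7, 289.6] 1903
scene 0.66 [365.6, 188.5, 409.6, 225.6] 1011
scene 0.61 [183.9, 170.1, 265.0, 239.1] 3060
scene 0.59 [266.2, 180.1, 374.5, 306.4] 4335
[array([ 0.73, -0.29]), array([ 0.428, -0.35 ]), array([ 0.481, -0.12 ]), array([ 0.757, -0.091])]
top 0.77 [298.2, 294.3, 370.0, 330.3] 1804
top 0.58 [151.8, 286.7, 223.9, 320.6] 1786
top 0.57 [155.9, 181.9, 221.8, 218.4] 1352
top 0.41 [190.2, 194.7, 206.4, 208.1] 106
top 0.61 [327.5, 175.7, 398.1, 257.2] 5289
top 0.85 [147.6, 105.4, 258.8, 198.4] 4411
[array([ 0.687, -0.123]), array([ 0.71 , -0.308]), array([ 0.482, -0.321]), array([ 0.461, -0.144])]
{'intrinsics': array([[325.192,   0.   , 275.974],
       [  0.   , 325.192, 211.235],
       [  0.   ,   0.   ,   1.   ]]), 'T_tool_cam': array([[-0.   , -0.965, -0.261,  0.066],
       [ 1.   , -0.001,  0.   , -0.   ],
       [-0.   , -0.261,  0.965, -0.166],
       [ 0.   ,  0.   ,  0.   ,  1.   ]])}
```

```bash
cat >> h.py <<'E'
np.set_printoptions(precision=3,suppress=True)
def rot(yaw,lean):  # cup yaw, tool z = cos(lean-below-horizon): lean=45 start; cup tip = lean-45
    u=R.from_euler('z',yaw,degrees=True).as_matrix();a=np.radians(lean)
    z=u@[np.cos(a),0,-np.sin(a)];y=u[:,1];return np.c_[np.cross(y,z),y,z]
def plan(p1,R1,n,p0=None,R0=None):
    o=bot.get_obs()
    if p0 is None: p0=o['ee_pos'];R0=R.from_euler('xyz',o['tcp_rot'],degrees=True).as_matrix()
    w=R.from_matrix(R0.T@R1).as_rotvec()/n
    M=sum(R.from_rotvec(k*w).as_matrix() for k in range(n))
    d=np.linalg.solve(M,R0.T@(np.array(p1)-p0))
    print('rows x',n,'cm',np.round(d*100,2),'rad',np.round(w,4),'|',round(np.linalg.norm(d)*1000),'mm',round(np.degrees(np.linalg.norm(w)),1),'deg')
    p,Q=np.array(p0),R0
    for k in range(n):
        p=p+Q@d;Q=Q@R.from_rotvec(w).as_matrix()
        if k%max(1,n//4)==0:print('  ',p)
def cam(cup):  pass
E
python3 - <<'E'
from h import *
plan([.535,.381,.20],rot(-75,45),15)
E
```

```text
rows x 15 cm [-2.45  1.08  0.92] rad [ 0.026 -0.048  0.064] | 28 mm 4.8 deg
   [0.19  0.528 0.199]
   [0.272 0.525 0.177]
   [0.353 0.504 0.166]
   [0.43  0.468 0.168]
   [0.497 0.419 0.183]
```

```bash
python3 -m pendant '[[[-2.4,1.1,0.9,0.026,-0.048,0.064,100],[-2.4,1.1,0.9,0.026,-0.048,0.064,100],[-2.4,1.1,0.9,0.026,-0.048,0.064,100],[-2.4,1.1,0.9,0.026,-0.048,0.064,100],[-2.4,1.1,0.9,0.026,-0.048,0.064,100]]]'
python3 -m pendant '[[[-2.4,1.1,0.9,0.026,-0.048,0.064,100],[-2.4,1.1,0.9,0.026,-0.048,0.064,100],[-2.4,1.1,0.9,0.026,-0.048,0.064,100],[-2.4,1.1,0.9,0.026,-0.048,0.064,100],[-2.4,1.1,0.9,0.026,-0.048,0.064,100]]]'
python3 - <<'E'
from h import *
o=bot.get_obs();print(o['q'])
plan([.535,.381,.16],rot(-75,45),8)
E
```

```text
time: 2.42
ee_pos: [0.2994, 0.5224, 0.1769]
tcp_rot: [-175.2, 15.0, 144.5]
wrist_force: [-0.0, -0.1, 0.1]
opening: 0.0852
time: 2.83
ee_pos: [0.4334, 0.4702, 0.1721]
tcp_rot: [-175.0, 31.3, 125.2]
wrist_force: [-0.3, 0.5, 0.3]
opening: 0.0852
[ 59.461  36.008  39.931 112.852 -25.809 120.029]
rows x 8 cm [-1.16  0.7   1.04] rad [ 0.017 -0.028  0.036] | 17 mm 2.8 deg
   [0.447 0.461 0.169]
   [0.474 0.441 0.164]
   [0.5   0.418 0.161]
   [0.524 0.394 0.16 ]
```

```bash
python3 -m pendant '[[[-1.9,1.1,1.7,0.027,-0.045,0.058,100],[-1.9,1.1,1.7,0.027,-0.045,0.058,100],[-1.9,1.1,1.7,0.027,-0.045,0.058,100],[-1.9,1.1,1.7,0.027,-0.045,0.058,100],[-1.9,1.1,1.7,0.027,-0.045,0.058,100]]]'
python3 -m pendant '[[[0,0,0,0,0,0,100]]]'
python3 - <<'E'
from h import *
o=bot.get_obs();print(o['q'])
im=bot.camera('wrist');cv2.imwrite('pics/w1.png',im[:,:,::-1])
T=np.eye(4);T[:3,3]=o['ee_pos'];T[:3,:3]=R.from_euler('xyz',o['tcp_rot'],degrees=True).as_matrix()
c=bot.get_calibration('wrist');K=c['intrinsics'];C=T@c['T_tool_cam']
def wz(uv,z):
    d=(np.array(uv)-K[:2,2])/K[0,0];r=np.linalg.norm(d)
    v=C[:3,:3]@np.r_[np.sin(r)*d/r,np.cos(r)];return C[:3,3]+v*(z-C[2,3])/v[2]
for n,z in [('cup',0),('hold',.068),('lip',.053),('mid0',.022)]:
    for m in bot.mark_of('wrist',n)[:3]: print(n,m['uv'],round(m['confidence'],2),wz(m['uv'],z))
print(o['ee_pos'],o['tcp_rot'],R.from_matrix(rot(-75,45)).as_euler('xyz',degrees=True))
plan([.557,.299,.055],rot(-75,45),8)
E
```

```text
time: 3.25
ee_pos: [0.5408, 0.3766, 0.1575]
tcp_rot: [179.5, 45.6, 103.7]
wrist_force: [0.5, 0.6, -0.4]
opening: 0.0854
time: 3.33
ee_pos: [0.5436, 0.373, 0.1544]
tcp_rot: [179.7, 46.0, 103.4]
wrist_force: [0.7, 1.3, -1.6]
opening: 0.085
[ 50.196  50.769  54.104 124.823 -35.426 136.907]
cup [59.2, 162.2] 0.97 [0.302 0.204 0.   ]
cup [119.2, 257.4] 0.93 [ 0.321 -0.133 -0.   ]
cup [273.1, 150.9] 0.84 [0.565 0.271 0.   ]
hold [274.6, 182.9] 0.95 [0.557 0.31  0.068]
hold [104.0, 284.8] 0.89 [ 0.302 -0.119  0.068]
hold [61.0, 223.5] 0.7 [0.317 0.17  0.068]
lip [281.0, 237.5] 0.84 [0.599 0.17  0.053]
lip [346.5, 260.8] 0.65 [0.72  0.106 0.053]
mid0 [269.7, 185.8] 0.82 [0.569 0.236 0.022]
[0.544 0.373 0.154] [179.66   45.981 103.436] [180.  45. 105.]
rows x 8 cm [ 0.21 -0.05  1.62] rad [-0.001  0.001 -0.002] | 16 mm 0.1 deg
   [0.542 0.368 0.145]
   [0.546 0.348 0.12 ]
   [0.551 0.328 0.094]
   [0.555 0.309 0.068]
```

View pics/w1.png

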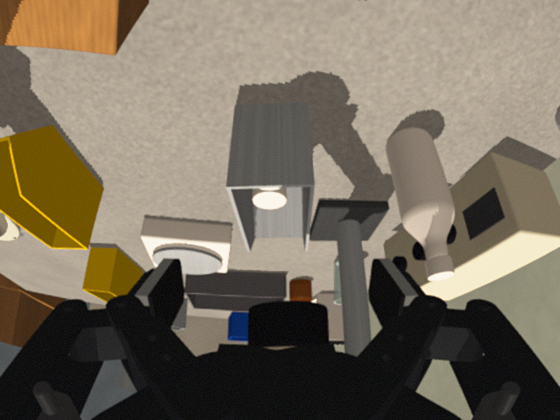

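The cup's back faces the gripper squarely: rear wall at columns 229–313, rows 100–190, with the hold at (275,183). Bottle and column are to the right. The position agrees with the top and scene views within a few mm, so I'm going in.

```bash
python3 - <<'E'
from h import *
plan([.560,.297,.055],rot(-74,46),8)
E
python3 -m pendant '[[[0.2,0,1.6,0,0,0,100],[0.2,0,1.6,0,0,0,100],[0.2,0,1.6,0,0,0,100],[0.2,0,1.6,0,0,0,100],[0.2,0,1.5,0,0,0,100]]]'
python3 - <<'E'
from h import *
print(bot.get_obs()['q'])
plan([.560,.297,.055],rot(-74,46),4)
E
```

```text
rows x 8 cm [ 0.18 -0.03  1.64] rad [-0.002  0.003 -0.003] | 17 mm 0.3 deg
   [0.543 0.367 0.145]
   [0.547 0.347 0.12 ]
   [0.552 0.327 0.094]
   [0.557 0.307 0.068]
time: 4.0
ee_pos: [0.5496, 0.3365, 0.1009]
tcp_rot: [178.6, 44.9, 104.0]
wrist_force: [1.1, -0.6, 1.0]
opening: 0.0853
[ 48.121  42.131  35.408 111.272 -36.733 133.018]
rows x 4 cm [ 0.08 -0.02  1.53] rad [-0.     0.004 -0.006] | 15 mm 0.4 deg
   [0.552 0.327 0.089]
   [0.555 0.317 0.078]
   [0.557 0.307 0.067]
   [0.56  0.297 0.055]
```

```bash

python3 -m pendant '[[[0.1,0,1.5,0,0.005,-0.006,100],[0.1,0,1.5,0,0.005,-0.006,100],[0.1,0,1.5,0,0.005,-0.006,100],[0.1,0,1.4,0,0.005,-0.006,100],[0,0,0,0,0,0,100]]]'
python3 - <<'E'
from h import *
print(bot.get_obs()['q'])
plan([.560,.297,.055],rot(-74,46),1)
im=bot.camera('wrist');cv2.imwrite('pics/w2.png',im[:,:,::-1])
print([ (m['uv'],m['confidence']) for m in bot.mark_of('wrist','hold')[:3]])
E
```

```text
time: 4.42
ee_pos: [0.5568, 0.3022, 0.0579]
tcp_rot: [179.6, 43.4, 106.4]
wrist_force: [-0.3, 1.0, 0.4]
opening: 0.0852
[ 45.569  37.08   24.065 101.389 -37.077 127.343]
rows x 1 cm [-0.23  0.16  0.61] rad [ 0.011 -0.011  0.005] | 7 mm 0.9 deg
   [0.56  0.297 0.055]
[([280.5, 258.3], 0.87)]
```

View pics/w2.png

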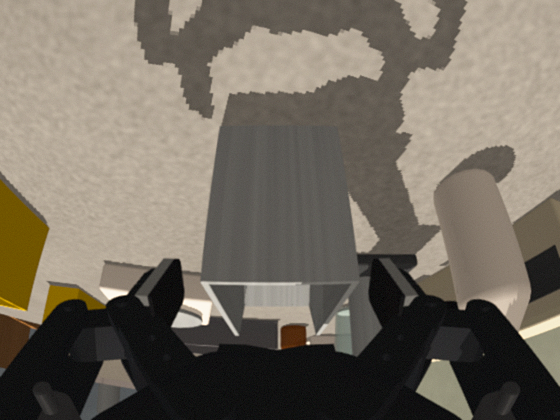

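The cup sits centred between the pads (walls at columns 203–357, pads about 180 and 372). A few mm further, then close.

```bash

python3 -m pendant '[[[-0.2,0.1,0.6,0.01,-0.01,0,100],[0,0,0,0,0,0,0],[0,0,0,0,0,0,0],[0,0,0,0,0,0,0],[0,0,0,0,0,0,0]]]' 90
python3 -m pendant '[[[0,0,0,0,0,0,0],[0,0,0,0,0,0,0],[0,0,0,0,0,0,0],[0,0,0,0,0,0,0]]]'
python3 - <<'E'
from h import *
o=bot.get_obs()
p=o['ee_pos'];Q=R.from_euler('xyz',o['tcp_rot'],degrees=True).as_matrix()
print(Q)
for c in np.array([[0,0,1.],[-.961,-.276,0]]):print(Q.T@c)
E
```

```text
time: 4.93
ee_pos: [0.5595, 0.3025, 0.0604]
tcp_rot: [179.7, 43.9, 106.2]
wrist_force: [-0.8, -1.0, -2.3]
opening: 0.0636
time: 5.27
ee_pos: [0.5595, 0.3028, 0.0603]
tcp_rot: [179.7, 43.9, 106.3]
wrist_force: [-0.3, 0.2, 0.7]
opening: 0.0637
[[-0.202  0.959  0.198]
 [ 0.692  0.283 -0.664]
 [-0.693  0.003 -0.721]]
[-0.693  0.003 -0.721]
[ 0.003 -1.    -0.007]
```

```bash

python3 -m pendant '[[[-0.35,0,-0.36,0,0,0,0],[-0.5,0,-0.5,0,0,0,0],[-0.5,0,-0.5,0,0,0,0],[-0.4,0,-0.4,0,0,0,0],[0,-0.5,0,0,0,0,0]]]' 90
python3 -m pendant '[[[0,-1,0,0,0,0,0],[0,-1.5,0,0,0,0,0],[0,-2,0,0,0,0,0],[0,-2,0,0,0,0,0],[0,-2,0,0,0,0,0]]]'
python3 -m pendant '[[[0,-2,0,0,0,0,0],[0,-2,0,0,0,0,0],[0,-1.5,0,0,0,0,0],[0,-0.7,0,0,0,0,0],[0,0,0,0,0,0,0]]]'
python3 - <<'E'
from h import *
print(bot.get_obs()['q'])
im=bot.camera('scene');cv2.imwrite('pics/s3.png',im[90:330,170:450,::-1].repeat(2,0).repeat(2,1))
E
```

```text
time: 5.68
ee_pos: [0.5545, 0.3011, 0.0857]
tcp_rot: [179.9, 43.8, 106.2]
wrist_force: [0.5, 0.3, -3.2]
opening: 0.0636
time: 6.1
ee_pos: [0.4711, 0.2763, 0.0854]
tcp_rot: [179.6, 43.7, 105.9]
wrist_force: [0.7, -0.4, -4.3]
opening: 0.0635
time: 6.52
ee_pos: [0.4048, 0.257, 0.0861]
tcp_rot: [179.5, 43.5, 105.9]
wrist_force: [0.6, 0.2, -3.9]
opening: 0.0634
[ 53.249  19.535   2.139 102.182 -33.545 136.243]
```

View pics/s3.png

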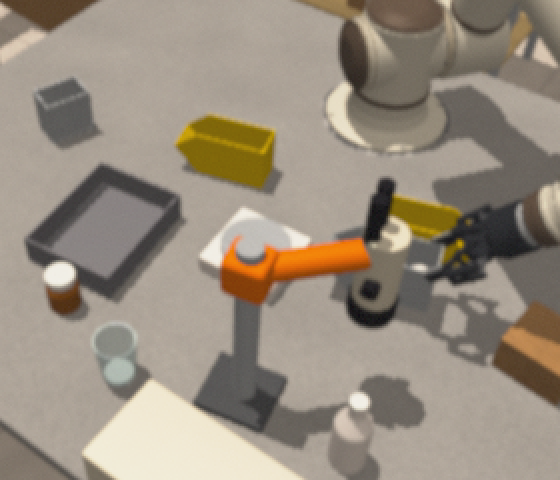

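The cup is out, clear of the microscope head at (375,290), and the three spacers rode along (wrist force about 4 N). Next is transit to the tray.

```bash
python3 - <<'E'
from h import *
R1=rot(-80,50);R2=rot(-85,71)
plan([.42,0,.20],R1,13)
plan([.565,-.05,.25],R2,10,[.42,0,.2],R1)
E
```

```text
rows x 13 cm [-2.04 -0.34  0.65] rad [0.006 0.005 0.006] | 22 mm 0.6 deg
   [0.407 0.238 0.095]
   [0.413 0.179 0.123]
   [0.416 0.12  0.149]
   [0.419 0.06  0.175]
   [0.42 0.   0.2 ]
rows x 10 cm [-0.85  1.37 -0.08] rad [0.004 0.037 0.008] | 16 mm 2.2 deg
   [ 0.435 -0.004  0.206]
   [ 0.464 -0.012  0.218]
   [ 0.493 -0.021  0.228]
   [ 0.522 -0.032  0.238]
   [ 0.551 -0.044  0.246]
```

```bash

python3 -m pendant '[[[-1,-0.2,0.0,0.003,0.003,0.003,0],[-1.6,-0.2,0.2,0.006,0.005,0.006,0],[-2,-0.3,0.6,0.006,0.005,0.006,0],[-2,-0.3,0.6,0.006,0.005,0.006,0],[-2,-0.3,0.6,0.006,0.005,0.006,0]]]' 90
python3 -m pendant '[[[-2,-0.3,0.6,0.006,0.005,0.006,0],[-2,-0.3,0.6,0.006,0.005,0.006,0],[-2,-0.3,0.6,0.006,0.005,0.006,0],[-2,-0.3,0.6,0.006,0.005,0.006,0],[-2,-0.3,0.6,0.006,0.005,0.006,0]]]'
python3 -m pendant '[[[-2,-0.3,0.6,0.006,0.005,0.006,0],[-2,-0.3,0.6,0.006,0.005,0.006,0],[-1.6,0,0.5,0.006,0.005,0.006,0],[-1,0.3,0.3,0,0.005,0,0]]]'
python3 - <<'E'
from h import *
print(bot.get_obs()['q'])
plan([.565,-.05,.25],rot(-85,71),10)
E
```

```text
time: 6.98
ee_pos: [0.4157, 0.1791, 0.1307]
tcp_rot: [179.7, 42.2, 103.9]
wrist_force: [0.3, -0.3, -4.1]
opening: 0.0634
time: 7.4
ee_pos: [0.4254, 0.0761, 0.1798]
tcp_rot: [179.6, 40.7, 101.0]
wrist_force: [-0.1, 0.7, -3.5]
opening: 0.0633
time: 7.73
ee_pos: [0.4348, 0.0057, 0.2127]
tcp_rot: [179.6, 39.5, 99.1]
wrist_force: [0.4, 0.3, -2.8]
opening: 0.0637
[ 26.364  -5.302  -7.832 100.685 -37.532 111.592]
rows x 10 cm [-0.81  1.22  0.05] rad [0.004 0.036 0.006] | 15 mm 2.1 deg
   [0.448 0.001 0.218]
   [ 0.474 -0.009  0.227]
   [ 0.5   -0.019  0.235]
   [ 0.526 -0.031  0.242]
   [ 0.552 -0.043  0.248]
```

```bash

python3 -m pendant '[[[-0.4,0.8,0,0.004,0.025,0.006,0],[-0.8,1.2,0,0.004,0.036,0.006,0],[-0.8,1.2,0,0.004,0.036,0.006,0],[-0.8,1.2,0,0.004,0.036,0.006,0],[-0.8,1.2,0,0.004,0.036,0.006,0]]]' 90
python3 -m pendant '[[[-0.8,1.2,0,0.004,0.036,0.006,0],[-0.8,1.2,0,0.004,0.036,0.006,0],[-0.8,1.2,0,0.004,0.036,0.006,0],[-0.8,1.2,0,0.004,0.036,0.006,0],[-0.4,0.8,0,0.004,0.02,0.006,0]]]'
python3 -m pendant '[[[0,0,0,0,0,0,0]]]'
cat >> h.py <<'E'
def lip():
    o=bot.get_obs();Q=R.from_euler('xyz',o['tcp_rot'],degrees=True).as_matrix()
    u=np.cross(Q[:,1],[0,0,1.]);u/=np.linalg.norm(u)   # y x z = cup x (y=cup y)
    lean=np.degrees(np.arctan2(-Q[2,2],Q[:,2]@u));th=np.radians(lean-46)
    L=o['ee_pos']+u*(.139*np.cos(th)-.007*np.sin(th))+np.array([0,0,1.])*(-.139*np.sin(th)-.007*np.cos(th))
    print('lip',L,'tip',np.degrees(th),'yaw',np.degrees(np.arctan2(u[1],u[0])),'q',o['q'],'F',o['wrist_force'],'t',o['time'])
def tcp_for(L,tip,yaw):
    th=np.radians(tip);u=np.array([np.cos(np.radians(yaw)),np.sin(np.radians(yaw)),0])
    return np.array(L)-u*(.139*np.cos(th)-.007*np.sin(th))+np.array([0,0,1.])*(.139*np.sin(th)+.007*np.cos(th)),rot(yaw,46+tip)
E
python3 - <<'E'
from h import *
lip()
a=tcp_for((.588,-.178,.075),50,-85);plan(*a,8)
b=tcp_for((.588,-.178,.07),85,-85);plan(*b,14,*a)
E
```

```text
time: 8.15
ee_pos: [0.4958, -0.0221, 0.2392]
tcp_rot: [179.5, 29.5, 96.7]
wrist_force: [-0.3, 0.2, -3.6]
opening: 0.0634
time: 8.57
ee_pos: [0.5582, -0.0568, 0.2609]
tcp_rot: [179.7, 19.7, 94.4]
wrist_force: [0.8, 0.4, -4.3]
opening: 0.0636
time: 8.65
ee_pos: [0.5593, -0.0592, 0.2616]
tcp_rot: [179.6, 19.7, 94.2]
wrist_force: [0.4, -0.3, -3.8]
opening: 0.0633
lip [ 0.569 -0.183  0.198] tip 24.280427851111853 yaw -85.68980035467649 q [  4.625   6.079  15.292  98.963 -19.721  90.334] F [ 0.448 -0.263 -3.767] t 8.65
rows x 8 cm [-0.32  0.23  1.01] rad [ 0.001  0.056 -0.002] | 11 mm 3.2 deg
   [ 0.562 -0.065  0.253]
   [ 0.568 -0.076  0.235]
   [ 0.573 -0.085  0.216]
   [ 0.578 -0.092  0.196]
rows x 14 cm [-0.47  0.   -0.37] rad [-0.     0.044 -0.   ] | 6 mm 2.5 deg
   [ 0.581 -0.099  0.189]
   [ 0.582 -0.115  0.197]
   [ 0.584 -0.132  0.204]
   [ 0.585 -0.149  0.207]
   [ 0.587 -0.167  0.209]
```

```bash

python3 -m pendant '[[[-0.3,0.2,0.9,0.001,0.05,-0.002,0],[-0.3,0.2,1.0,0.001,0.056,-0.002,0],[-0.3,0.2,1.0,0.001,0.056,-0.002,0],[-0.3,0.2,1.0,0.001,0.056,-0.002,0],[-0.3,0.2,1.0,0.001,0.056,-0.002,0]]]' 90
python3 -m pendant '[[[-0.3,0.2,1.0,0.001,0.056,-0.002,0],[-0.3,0.2,1.0,0.001,0.056,-0.002,0],[-0.3,0.2,0.8,0.001,0.05,-0.002,0],[0,0,0,0,0,0,0]]]'
python3 - <<'E'
from h import *
lip()
a=tcp_for((.588,-.175,.075),65,-85);plan(*a,6)
im=bot.camera('scene');cv2.imwrite('pics/s4.png',im[90:330,150:430,::-1].repeat(2,0).repeat(2,1))
E
```

```text
time: 9.07
ee_pos: [0.5705, -0.0871, 0.2196]
tcp_rot: [180.0, 3.9, 94.9]
wrist_force: [0.2, -0.1, -4.5]
opening: 0.0634
time: 9.4
ee_pos: [0.5744, -0.1008, 0.1892]
tcp_rot: [-179.5, -5.7, 95.0]
wrist_force: [0.3, -0.1, -4.3]
opening: 0.0633
lip [ 0.582 -0.185  0.079] tip 49.70878112295904 yaw -84.9452952269465 q [-12.753  11.576  15.211  95.83    5.292  72.114] F [ 0.25  -0.118 -4.308] t 9.4
rows x 6 cm [-0.32  0.12 -0.32] rad [-0.001  0.044 -0.   ] | 5 mm 2.5 deg
   [ 0.576 -0.104  0.192]
   [ 0.577 -0.108  0.195]
   [ 0.579 -0.111  0.197]
   [ 0.58  -0.115  0.2  ]
   [ 0.582 -0.119  0.202]
   [ 0.583 -0.123  0.204]
```

View pics/s4.png

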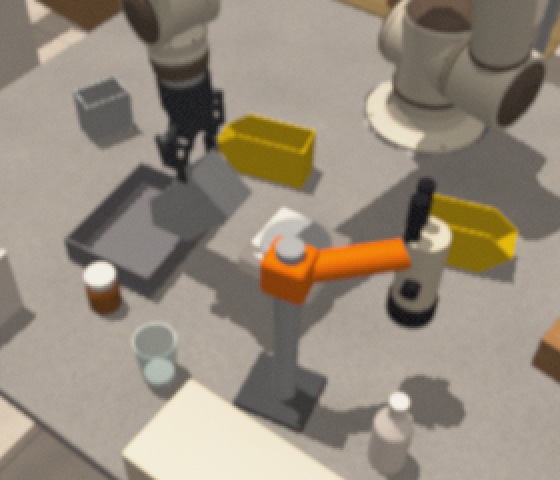

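The picture shows the cup tipped about 50° over the near part of the tray (lip around (165,215)), with nothing spilled. I'll keep tipping gently about the lip.

```bash

python3 -m pendant '[[[-0.3,0.1,-0.3,0,0.044,0,0],[-0.3,0.1,-0.3,0,0.044,0,0],[-0.3,0.1,-0.3,0,0.044,0,0],[-0.3,0.1,-0.3,0,0.044,0,0],[-0.4,0,-0.3,0,0.044,0,0]]]' 90
python3 -m pendant '[[[-0.4,0,-0.3,0,0.044,0,0],[-0.4,0,-0.4,0,0.044,0,0],[-0.4,0,-0.4,0,0.044,0,0],[-0.4,0,-0.4,0,0.03,0,0],[0,0,0,0,0,0,0]]]'
python3 - <<'E'
from h import *
lip()
a=tcp_for((.588,-.172,.085),90,-85);plan(*a,8)
E
```

```text
time: 9.87
ee_pos: [0.5782, -0.1166, 0.2073]
tcp_rot: [-179.6, -17.7, 95.2]
wrist_force: [-0.4, -0.2, -2.6]
opening: 0.0635
time: 10.28
ee_pos: [0.5787, -0.1377, 0.22]
tcp_rot: [-179.4, -26.6, 95.4]
wrist_force: [-0.0, -1.0, -3.0]
opening: 0.0632
lip [ 0.583 -0.177  0.087] tip 70.64724251269762 yaw -84.3615388630243 q [-24.829  25.499  32.186 111.373  22.491  56.718] F [-0.038 -0.996 -3.029] t 10.2833
rows x 8 cm [-0.4   0.07 -0.34] rad [-0.002  0.042  0.001] | 5 mm 2.4 deg
   [ 0.58  -0.143  0.221]
   [ 0.582 -0.153  0.223]
   [ 0.585 -0.163  0.224]
   [ 0.587 -0.174  0.224]
```

```bash

python3 -m pendant '[[[-0.4,0.1,-0.3,0,0.042,0,0],[-0.4,0.1,-0.3,0,0.042,0,0],[-0.4,0.1,-0.3,0,0.042,0,0],[-0.4,0,-0.3,0,0.042,0,0],[-0.4,0,-0.3,0,0.042,0,0]]]' 90
python3 -m pendant '[[[-0.4,0,-0.3,0,0.03,0,0],[0,0,0,0,0,0,0],[0,0,0,0,0,0,0],[0,0,0,0,0,0,0],[0,0,0,0,0,0,0]]]'
python3 - <<'E'
from h import *
lip()
a=bot.camera('scene')
b=bot.camera('top')
b=b[140:300,270:430];a=a[130:290,140:300]
cv2.imwrite('pics/s5.png',cv2.resize(np.hstack([a,b]),(800,400))[:,:,::-1])
for n in ['mid0']:
  for c in ['scene','top']:
    for m in bot.mark_of(c,n): print(c,m['uv'],m['confidence'],at_z(c,m['uv'],.023))
E
```

```text
time: 10.7
ee_pos: [0.5838, -0.1582, 0.23]
tcp_rot: [-179.6, -37.9, 96.0]
wrist_force: [0.1, -0.5, -2.7]
opening: 0.0634
time: 11.12
ee_pos: [0.584, -0.1617, 0.2307]
tcp_rot: [-179.4, -39.0, 96.2]
wrist_force: [0.1, -0.3, -2.0]
opening: 0.0635
lip [ 0.585 -0.172  0.092] tip 83.0060189576719 yaw -83.43092299982656 q [-30.232  38.095  46.259 124.357  30.004  46.234] F [ 0.095 -0.285 -1.991] t 11.1167
scene [203.8, 203.1] 0.69 [ 0.625 -0.278  0.023]
scene [229.1, 204.3] 0.58 [ 0.577 -0.204  0.023]
top [362.3, 237.7] 0.58 [ 0.525 -0.229  0.023]
top [379.4, 205.4] 0.44 [ 0.622 -0.269  0.023]
```

View pics/s5.png

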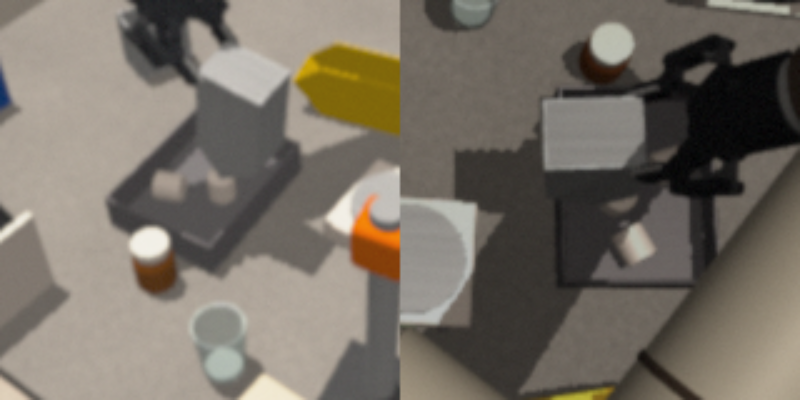

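Two spacers are visible lying in the tray: scene panel (168,185) and (221,188). The top detector adds a third spot, giving (0.622,-0.27), (0.577,-0.204) and (0.525,-0.229). The force fell to about 2.3 N, which is the empty cup's weight. I'll turn the cup back upright while rising and recheck from above.

```bash
python3 - <<'E'
from h import *
a=tcp_for((.585,-.165,.17),45,-83);plan(*a,10)
Rp=rot(-70,46);u=np.array([np.cos(np.radians(70)),-np.sin(np.radians(70)),0])
p=np.array([.476,.016,.12])-.03*u+[0,0,.06];print(p)
plan(p,Rp,14,*a)
E
```

```text
rows x 10 cm [ 1.01  0.   -0.06] rad [-0.001 -0.067 -0.001] | 10 mm 3.8 deg
   [ 0.583 -0.155  0.237]
   [ 0.581 -0.138  0.25 ]
   [ 0.579 -0.121  0.26 ]
   [ 0.577 -0.102  0.267]
   [ 0.575 -0.082  0.272]
[0.466 0.044 0.18 ]
rows x 14 cm [ 1.18 -0.58  0.29] rad [-0.006 -0.056 -0.015] | 13 mm 3.3 deg
   [ 0.566 -0.061  0.271]
   [ 0.544 -0.03   0.258]
   [ 0.521 -0.002  0.24 ]
   [0.497 0.021 0.217]
   [0.474 0.039 0.19 ]
```

```bash

python3 -m pendant '[[[0.6,0,-0.2,0,-0.04,0,0],[1,0,-0.1,0,-0.067,0,0],[1,0,-0.1,0,-0.067,0,0],[1,0,-0.1,0,-0.067,0,0],[1,0,-0.1,0,-0.067,0,0]]]' 90
python3 -m pendant '[[[1,0,-0.1,0,-0.067,0,0],[1,0,-0.1,0,-0.067,0,0],[1,0,-0.1,0,-0.067,0,0],[1,0,-0.1,0,-0.067,0,0],[1,0,-0.1,0,-0.067,0,0]]]'
python3 - <<'E'
from h import *
lip()
plan([.466,.044,.18],rot(-70,46),14)
E
```

```text
time: 11.73
ee_pos: [0.5797, -0.1295, 0.2551]
tcp_rot: [-179.0, -21.0, 95.8]
wrist_force: [1.1, 0.1, -1.3]
opening: 0.0636
time: 12.15
ee_pos: [0.5737, -0.0803, 0.2762]
tcp_rot: [-179.6, -0.8, 95.9]
wrist_force: [-0.2, -0.1, -2.2]
opening: 0.0633
lip [ 0.583 -0.174  0.173] tip 44.80359674873826 yaw -84.08930726291159 q [ -8.333  12.164  25.919 104.331   0.683  75.755] F [-0.152 -0.092 -2.236] t 12.15
rows x 14 cm [ 1.24 -0.58  0.29] rad [-0.007 -0.056 -0.017] | 14 mm 3.4 deg
   [ 0.567 -0.069  0.274]
   [ 0.544 -0.035  0.261]
   [ 0.521 -0.006  0.243]
   [0.498 0.019 0.219]
   [0.474 0.039 0.19 ]
```

```bash

python3 -m pendant '[[[1.2,-0.6,0.3,-0.007,-0.056,-0.017,0],[1.2,-0.6,0.3,-0.007,-0.056,-0.017,0],[1.2,-0.6,0.3,-0.007,-0.056,-0.017,0],[1.2,-0.6,0.3,-0.007,-0.056,-0.017,0],[1.2,-0.6,0.3,-0.007,-0.056,-0.017,0]]]' 90
python3 -m pendant '[[[1.2,-0.6,0.3,-0.007,-0.056,-0.017,0],[1.2,-0.6,0.3,-0.007,-0.056,-0.017,0],[1.2,-0.6,0.3,-0.007,-0.056,-0.017,0],[1.2,-0.6,0.3,-0.007,-0.056,-0.017,0],[1.2,-0.6,0.3,-0.007,-0.056,-0.017,0]]]'
python3 -m pendant '[[[1.2,-0.6,0.3,-0.007,-0.056,-0.017,0],[1.2,-0.6,0.3,-0.007,-0.056,-0.017,0],[1.2,-0.6,0.3,-0.007,-0.056,-0.017,0],[0,0,0,0,0,0,0]]]'
cat >> h.py <<'E'
def wrist(names):
    o=bot.get_obs();im=bot.camera('wrist')
    T=np.eye(4);T[:3,3]=o['ee_pos'];T[:3,:3]=R.from_euler('xyz',o['tcp_rot'],degrees=True).as_matrix()
    c=bot.get_calibration('wrist');K=c['intrinsics'];C=T@c['T_tool_cam']
    for n,z in names:
        for m in bot.mark_of('wrist',n)[:3]:
            d=(np.array(m['uv'])-K[:2,2])/K[0,0];r=np.linalg.norm(d)
            v=C[:3,:3]@np.r_[np.sin(r)*d/r,np.cos(r)];print('wrist',n,m['uv'],round(m['confidence'],2),C[:3,3]+v*(z-C[2,3])/v[2])
    return im
E
python3 - <<'E'
from h import *
lip()
o=bot.get_obs();zc=o['ee_pos'][2]-.06
w=wrist([('pan',.045),('hold',zc+.068),('cup',zc),('lip',zc+.053)])
a=bot.camera('scene');b=bot.camera('top')
for c in ['scene','top']:
  for n,z in [('pan',.045),('mid0',.023),('cup',zc),('hold',zc+.068),('lip',zc+.053)]:
    for m in bot.mark_of(c,n)[:4]: print(c,n,m['uv'],round(m['confidence'],2),at_z(c,m['uv'],z))
a=a[110:310,150:430];b=b[150:350,170:450]
cv2.imwrite('pics/s6.png',np.vstack([cv2.resize(np.hstack([a,b]),(800,286)),cv2.resize(w,(400,300)).repeat(1,0) if 0 else np.hstack([cv2.resize(w,(400,300)),cv2.resize(b[30:110,170:270],(400,300))])])[:,:,::-1])
E
```

```text
time: 12.57
ee_pos: [0.5347, -0.0231, 0.2582]
tcp_rot: [178.4, 16.1, 100.7]
wrist_force: [-0.2, -0.2, -3.1]
opening: 0.063
time: 12.98
ee_pos: [0.4914, 0.0218, 0.2218]
tcp_rot: [177.8, 32.8, 105.5]
wrist_force: [-0.1, -0.3, -1.6]
opening: 0.0636
time: 13.32
ee_pos: [0.4633, 0.042, 0.1899]
tcp_rot: [178.6, 43.0, 109.3]
wrist_force: [0.1, -1.1, -2.9]
opening: 0.0635
lip [ 0.511 -0.088  0.18 ] tip 1.0104115093283497 yaw -69.77553144127239 q [ 31.608  -5.716 -11.905  93.256 -42.143 105.435] F [ 0.084 -1.092 -2.926] t 13.3167
wrist pan [276.3, 116.1] 0.59 [0.477 0.012 0.045]
wrist hold [91.3, 181.3] 0.98 [0.371 0.088 0.198]
wrist hold [276.7, 254.0] 0.68 [0.459 0.051 0.198]
wrist cup [276.8, 188.2] 0.92 [0.473 0.017 0.13 ]
wrist cup [114.6, 154.7] 0.75 [0.358 0.02  0.13 ]
wrist lip [276.8, 297.0] 0.71 [ 0.503 -0.066  0.183]
wrist lip [130.4, 230.1] 0.68 [0.382 0.022 0.183]
scene pan [300.7, 208.8] 0.63 [0.465 0.016 0.045]
scene mid0 [206.5, 204.4] 0.64 [ 0.624 -0.266  0.023]
scene mid0 [238.8, 191.9] 0.59 [ 0.511 -0.216  0.023]
scene mid0 [231.0, 205.3] 0.46 [ 0.577 -0.196  0.023]
scene c
[... 412 characters left out ...]
 lip [411.0, 214.2] 0.91 [0.402 0.348 0.183]
scene lip [261.4, 157.0] 0.83 [ 0.46  -0.149  0.183]
top pan [273.9, 243.1] 0.63 [0.478 0.012 0.045]
top mid0 [379.5, 209.1] 0.73 [ 0.612 -0.27   0.023]
top mid0 [356.3, 218.2] 0.62 [ 0.578 -0.208  0.023]
top mid0 [360.4, 238.4] 0.61 [ 0.523 -0.224  0.023]
top cup [324.0, 313.7] 0.86 [ 0.311 -0.131  0.13 ]
top cup [197.3, 300.4] 0.65 [0.306 0.179 0.13 ]
top cup [273.8, 240.6] 0.62 [0.474 0.011 0.13 ]
top hold [254.4, 241.5] 0.71 [0.457 0.055 0.198]
top hold [207.0, 292.2] 0.62 [0.328 0.148 0.198]
top hold [313.7, 312.7] 0.62 [ 0.312 -0.1    0.198]
top lip [316.8, 228.6] 0.83 [ 0.508 -0.089  0.183]
top lip [349.4, 165.4] 0.63 [ 0.675 -0.153  0.183]
```

View pics/s6.png

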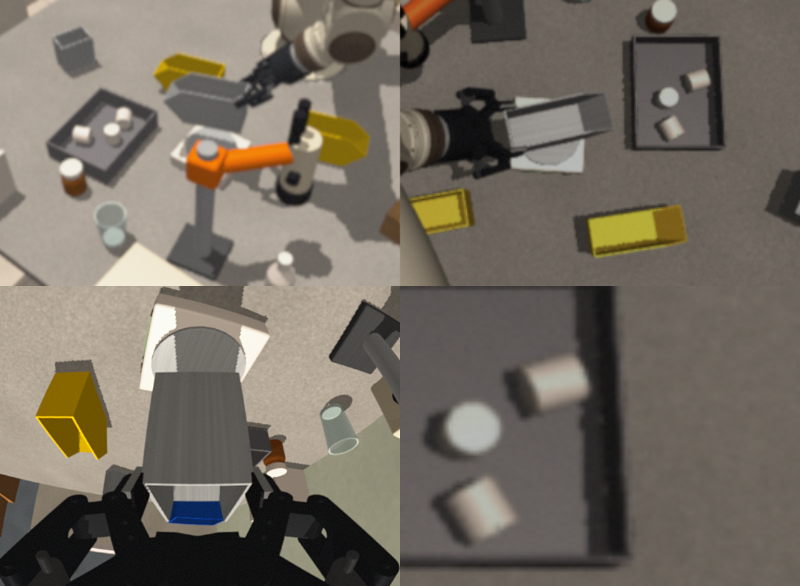

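All three spacers lie inside the tray (top panel (668,97), (697,80), (669,128)). The cup is empty, level and above the pan. Cup origin is about (0.474,0.014) against pan centre (0.476,0.014). Lowering now.

```bash
python3 - <<'E'
from h import *
plan([.465,.041,.112],rot(-70,46.1),9)
E
```

```text
rows x 9 cm [ 0.62 -0.02  0.65] rad [ 0.002 -0.002 -0.002] | 9 mm 0.2 deg
   [0.466 0.041 0.184]
   [0.466 0.041 0.166]
   [0.465 0.041 0.148]
   [0.465 0.041 0.13 ]
   [0.465 0.041 0.112]
```

```bash

python3 -m pendant '[[[0.5,0,0.5,0.002,-0.002,-0.002,0],[0.6,0,0.6,0.002,-0.002,-0.002,0],[0.6,0,0.6,0.002,-0.002,-0.002,0],[0.6,0,0.6,0.002,-0.002,-0.002,0],[0.6,0,0.6,0.002,-0.002,-0.002,0]]]' 90
python3 -m pendant '[[[0.6,0,0.6,0.002,-0.002,-0.002,0],[0.6,0,0.6,0.002,-0.002,-0.002,0],[0.4,0,0.4,0.002,-0.002,-0.002,0],[0,0,0,0,0,0,0]]]'
python3 - <<'E'
from h import *
lip();plan([.465,.041,.107],rot(-70,46.1),4)
E
```

```text
time: 14.58
ee_pos: [0.4662, 0.0429, 0.1492]
tcp_rot: [179.2, 43.5, 109.5]
wrist_force: [0.2, 0.3, -2.1]
opening: 0.0633
time: 14.92
ee_pos: [0.4649, 0.0431, 0.1206]
tcp_rot: [-179.6, 43.9, 110.4]
wrist_force: [-0.5, -0.1, -2.5]
opening: 0.0637
lip [ 0.513 -0.087  0.113] tip 0.10642531609973815 yaw -69.90341573591944 q [ 31.911  -2.796 -17.322  86.875 -42.682 106.171] F [-0.543 -0.06  -2.544] t 14.9167
rows x 4 cm [ 0.2  -0.01  0.28] rad [-0.001 -0.     0.001] | 3 mm 0.1 deg
   [0.465 0.043 0.117]
   [0.465 0.042 0.114]
   [0.465 0.042 0.11 ]
   [0.465 0.041 0.107]
```

```bash

python3 -m pendant '[[[0.2,0,0.3,-0.001,0,0,0],[0.2,0,0.3,0,0,0,0],[0.2,0,0.3,0,0,0,0],[0.2,0,0.2,0,0,0,0],[0,0,0,0,0,0,0]]]' 90
python3 -m pendant '[[[0.12,0,0.12,0,0,0,0],[0,0,0,0,0,0,0]]]'
python3 -c "
from h import *
lip()"
```

```text
time: 15.33
ee_pos: [0.4659, 0.0412, 0.1062]
tcp_rot: [-179.7, 43.9, 110.3]
wrist_force: [-0.7, -1.3, -2.8]
opening: 0.0636
time: 15.5
ee_pos: [0.4665, 0.0412, 0.1057]
tcp_rot: [-179.9, 44.0, 110.2]
wrist_force: [0.1, -0.8, -1.4]
opening: 0.0633
lip [ 0.514 -0.089  0.099] tip 0.03445251913131386 yaw -69.84451159637077 q [ 31.67   -2.616 -18.826  84.752 -42.85  105.8  ] F [ 0.149 -0.757 -1.357] t 15.5
```

```bash

python3 -m pendant '[[[0.12,0,0.12,0,0,0,0],[0,0,0,0,0,0,0]]]' 90
python3 -m pendant '[[[0.12,0,0.12,0,0,0,0],[0,0,0,0,0,0,0]]]'
python3 -m pendant '[[[0,0,0,0,0,0,0]]]'
```

```text
time: 15.67
ee_pos: [0.4672, 0.0412, 0.1057]
tcp_rot: [179.9, 44.0, 110.1]
wrist_force: [0.7, -0.7, -2.0]
opening: 0.0631
time: 15.83
ee_pos: [0.4678, 0.0413, 0.1056]
tcp_rot: [179.7, 44.1, 110.0]
wrist_force: [-0.1, -1.0, -3.0]
opening: 0.0637
time: 15.92
ee_pos: [0.4679, 0.0414, 0.1055]
tcp_rot: [179.7, 44.1, 110.0]
wrist_force: [0.1, 0.5, -1.9]
opening: 0.0635
```

```bash

python3 -m pendant '[[[0.18,-0.05,0.2,0,0,0,0],[0.18,-0.05,0.2,0,0,0,0]]]' 90
python3 -m pendant '[[[0,0,0,0,0,0,0]]]'
```

```text
time: 16.08
ee_pos: [0.4688, 0.0409, 0.1053]
tcp_rot: [179.3, 44.4, 109.9]
wrist_force: [-7.7, 5.2, 26.0]
opening: 0.0635
time: 16.17
ee_pos: [0.4691, 0.041, 0.1062]
tcp_rot: [179.3, 44.4, 109.9]
wrist_force: [0.2, 0.2, -3.2]
opening: 0.0634
```

Contact came at TCP z 0.1053, as expected. I'll nudge 3 mm back to centre, then release.

```bash

python3 -m pendant '[[[-0.05,-0.3,-0.05,0,0,0,0],[0,0,0,0,0,0,0]]]' 90
python3 - <<'E'
from h import *
lip()
a=bot.camera('top');bot.camera('scene');wrist([('cup',.046),('pan',.045)])
for c in ['scene','top']:
  for n,z in [('cup',.046),('pan',.045),('lip',.099),('hold',.114)]:
    for m in bot.mark_of(c,n)[:4]:
      p=at_z(c,m['uv'],z)
      if abs(p[0]-.48)<.05 and abs(p[1])<.12:print(c,n,round(m['confidence'],2),p)
E
```

```text
time: 16.33
ee_pos: [0.466, 0.04, 0.1065]
tcp_rot: [179.3, 44.4, 109.9]
wrist_force: [1.0, 0.1, -1.7]
opening: 0.0636
lip [ 0.514 -0.09   0.1  ] tip -0.3567348020094485 yaw -69.60848901464713 q [ 31.848  -3.298 -19.528  84.255 -43.354 105.852] F [ 1.023  0.108 -1.658] t 16.3333
wrist cup [275.7, 189.0] 0.85 [0.476 0.011 0.046]
wrist cup [94.0, 203.5] 0.65 [ 0.337 -0.058  0.046]
scene cup 0.77 [ 0.489 -0.     0.046]
scene lip 0.84 [ 0.507 -0.099  0.099]
scene hold 0.85 [0.453 0.053 0.114]
top cup 0.79 [0.469 0.012 0.046]
top pan 0.58 [0.479 0.011 0.045]
top lip 0.85 [ 0.504 -0.089  0.099]
top hold 0.86 [0.454 0.052 0.114]
```

```bash

python3 -m pendant '[[[0.15,0.15,0.2,0.006,0.005,0,0],[0.1,0.1,0.15,0,0,0,0],[0,0,0,0,0,0,40]]]' 40
python3 -m pendant '[[[0,0,0,0,0,0,100],[0,0,0,0,0,0,100],[0,0,0,0,0,0,100],[0,0,0,0,0,0,100],[0,0,0,0,0,0,100]]]'
python3 - <<'E'
from h import *
lip()
im=wrist([('cup',.045),('hold',.113)]);cv2.imwrite('pics/w7.png',im[:,:,::-1])
E
```

```text
time: 17.23
ee_pos: [0.4701, 0.0401, 0.1059]
tcp_rot: [179.5, 44.3, 109.9]
wrist_force: [-0.1, 0.5, -2.5]
opening: 0.0633
time: 17.65
ee_pos: [0.4709, 0.04, 0.1063]
tcp_rot: [179.4, 44.3, 109.8]
wrist_force: [0.5, 0.2, -0.2]
opening: 0.0853
lip [ 0.519 -0.09   0.1  ] tip -0.30950263940220424 yaw -69.78170430317633 q [ 31.475  -2.637 -18.89   84.107 -43.329 105.566] F [ 0.539  0.214 -0.246] t 17.65
wrist cup [91.3, 204.3] 0.85 [ 0.338 -0.062  0.045]
wrist cup [275.1, 186.9] 0.78 [0.48  0.012 0.045]
wrist cup [275.0, 252.9] 0.71 [ 0.521 -0.1    0.045]
wrist hold [273.2, 248.2] 0.79 [0.464 0.054 0.113]
wrist hold [62.3, 244.3] 0.66 [0.348 0.011 0.113]
```

View pics/w7.png

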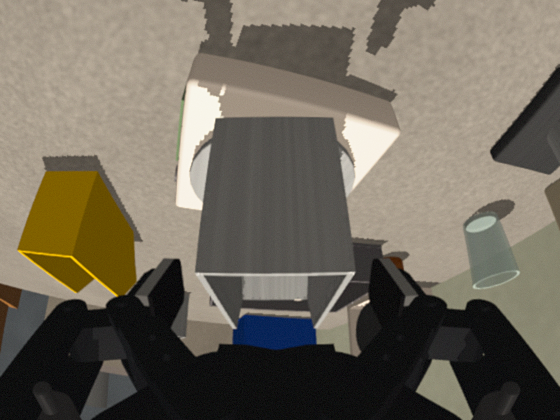

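The cup stands upright, centred laterally on the pan: pan edges at columns 190 and 355, cup in the middle, fingers open and clear on both sides. Backing straight out.

```bash

python3 -m pendant '[[[0,0,-0.8,0,0,0,100],[0,0,-1.5,0,0,0,100],[0,0,-2,0,0,0,100],[0,0,-2,0,0,0,100],[0,0,-2,0,0,0,100]]]'
python3 -m pendant '[[[0,0,-2,0,0,0,100],[0,0,-2,0,0,0,100],[0,0,-1.5,0,0,0,100],[0,0,0,0,0,0,100],[0,0,0,0,0,0,100]]]'
python3 - <<'E'
from h import *
lip()
w=wrist([('cup',.045),('pan',.045)])
a=bot.camera('scene');b=bot.camera('top')
for c in ['scene','top']:
  for n,z in [('cup',.045),('pan',.045),('lip',.098),('hold',.113),('mid0',.023),('bottle',0),('beaker',0),('jar',0),('wipe_box',0)]:
    for m in bot.mark_of(c,n)[:4]:
      p=at_z(c,m['uv'],z)
      if n in('mid0','bottle','beaker','jar','wipe_box') or (abs(p[0]-.48)<.05 and abs(p[1])<.12):print(c,n,round(m['confidence'],2),p)
a=a[110:310,150:430];b=b[150:350,170:450]
cv2.imwrite('pics/s8.png',np.vstack([np.hstack([cv2.resize(a,(400,286)),cv2.resize(b,(400,286))]),np.hstack([cv2.resize(w,(400,300)),cv2.resize(b[40:130,60:180],(400,300))])])[:,:,::-1])
E
```

```text
time: 18.22
ee_pos: [0.4479, 0.0942, 0.1669]
tcp_rot: [179.7, 44.4, 109.7]
wrist_force: [0.4, -0.9, -0.7]
opening: 0.0855
time: 18.63
ee_pos: [0.4333, 0.1359, 0.2124]
tcp_rot: [179.3, 44.3, 109.7]
wrist_force: [0.0, -0.4, -0.6]
opening: 0.0854
lip [0.481 0.005 0.206] tip -0.3361205414569355 yaw -69.86031888774397 q [ 43.388   3.113  -2.123 105.472 -40.125 121.077] F [ 0.006 -0.366 -0.612] t 18.6333
wrist cup [275.1, 163.8] 0.65 [0.479 0.01  0.045]
wrist cup [138.3, 181.6] 0.58 [ 0.319 -0.08   0.045]
scene cup 0.62 [0.475 0.016 0.045]
scene lip 0.81 [ 0.512 -0.095  0.098]
scene hold 0.82 [0.462 0.054 0.113]
scene mid0 0.67 [ 0.619 -0.274  0.023]
scene mid0 0.5 [ 0.499 -0.228  0.023]
scene mid0 0.43 [ 0.583 -0.198  0.023]
scene bottle 0.93 [0.715 0.33  0.   ]
scene beaker 0.93 [ 0.79  -0.022  0.   ]
scene beaker 0.37 [0.367 0.008 0.   ]
scene jar 0.71 [ 0.734 -0.173  0.   ]
scene wipe_box 0.67 [0.382 0.476 0.   ]
top cup 0.88 [0.489 0.016 0.045]
top pan 0.82 [0.475 0.012 0.045]
top lip 0.68 [ 0.515 -0.091  0.098]
top hold 0.88 [0.458 0.054 0.113]
top mid0 0.72 [ 0.616 -0.269  0.023]
top mid0 0.71 [0.475 0.019 0.023]
top mid0 0.69 [ 0.579 -0.209  0.023]
top mid0 0.55 [ 0.523 -0.222  0.023]
top bottle 0.49 [0.706 0.336 0.   ]
top bottle 0.26 [ 0.527 -0.225  0.   ]
top beaker 0.79 [ 0.784 -0.024  0.   ]
top jar 0.73 [ 0.741 -0.181  0.   ]
top wipe_box 0.36 [0.477 0.013 0.   ]
```

View pics/s8.png

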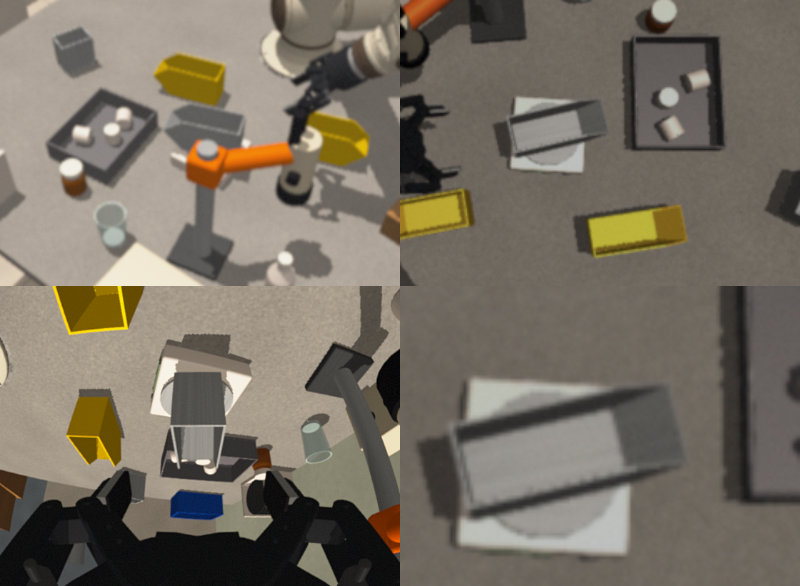

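The cup is upright on the pan and empty, about 3 mm or less from its centre. The three spacers are in the tray, the gripper is well clear, and the bystanders haven't moved. Handing in.

```bash
python3 -c "
from workcell import bot
print(bot.job_done())"
```

```text
the job is handed in; nothing more can be done
None
```

The job is done and handed in, about 19 s on the robot's clock. I took the steel cup from under the microscope and tipped all three spacers into the grey tray. I then stood the empty cup upright on the balance pan, let go and backed the gripper clear.

**Last checks**
- **Spacers:** all three show inside the tray in the top and scene pictures, and the cup's floor is bare in the top picture. The force on the wrist had also fallen to about the empty cup's weight.
- **Cup position:** the detections average about (0.478, 0.013) m, against a pan centre of (0.476, 0.013) m.
- **Contact:** while I was setting the cup down, the wrist force briefly read about 28 N, as a press on the pan through the cup. No reading showed any touch on the microscope, and there was no force spike beside it.
- **Bystanders:** the jar, beaker and wipe box read within about 1 cm of where they started. The bottle read 1 to 2 cm off, though neither arm nor cup went near it.

**Where checks disagreed**
- **Cup on the pan:** single detections were spread by up to about 14 mm. One top view put the cup at x 0.489 m.
- **False detections:** one top detection put a "spacer" at the cup, and another put the "wipe box" at the balance. The picture showed neither there. I took both as false.
- **Not re-checked:** I did not measure the square cup again at the end. It only shows unmoved in the last picture.

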